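# Load a soil-core sampler with its liner rings and cap it

### The job

Get the soil sampler ready for the field trip: drop the liner rings into its upright barrel so that they lie flat in one column, with one silver spacer ring at the bottom, the brass sample ring on it and the other silver spacer ring on top. Then set the red cap squarely down over the mouth of the barrel, fully home, and leave the other things on the bench where they are.

Things in the scene. Friction and masses are not known exactly. Their poses are not given: they have to be found in the camera images.
- sampler: Upright steel tube (the barrel), outer diameter 66 mm, inner 56.5 mm, open at the top, with a dark grip band, standing in a square pale wooden block of 110 x 110 mm, 40 mm high. Fixed to the bench: it does not move. Origin under the centre of the block, at bench height; z points up along the barrel.
- sampler_mouth (a point): Centre of the barrel's round mouth, in the plane of its rim, 95 mm above the bench; z up. The mouth is chamfered inside: 61 mm wide at the rim, narrowing to the 56.5 mm bore 3 mm below it; outside it has a small 1.5 mm chamfer.
- sampler_seat (a point): Centre of the ledge inside the barrel on which the lowest ring comes to rest, 57 mm below the mouth on the same axis; z points up. The ledge has a 45 mm hole, too small for a ring. The full column of three rings is 54 mm high, so its top ends 3 mm below the rim.
- spacer_a: Bright silver steel spacer ring lying flat on the bench: a plain flat ring, outer diameter 54 mm, inner 45 mm, 12 mm high, about 66 g. Origin at the centre of the ring (6 mm above its underside), z along its axis. It drops freely down the barrel, with 1.25 mm play all round. The same either way up.
- spacer_b: Second silver spacer ring, identical to spacer_a; the two may be used in either place.
- sample_ring: Brass sample ring lying on its flat end on the bench: outer diameter 54 mm, inner 45 mm, 30 mm high, about 178 g. Origin at its centre (15 mm above its underside), z along its axis. The same either way up.
- cap: Red plastic slip-on cap on the bench, knob up, about 45 g. Round, 75 mm wide, skirt 14 mm deep (inner diameter 69 mm, bevelled edge), 4 mm top, central round knob 26 mm wide, 22 mm high. Origin at the centre of the skirt's lower edge, z up: knob from z = 18 to 40 mm. Goes over the barrel's outside with 1.5 mm play all round; home when its top lies on the rim, origin 14 mm below the mouth.
- moisture_tin: Bystander: round aluminium tin, 64 mm in diameter, 45 mm high. Origin at the centre of its underside.
- wash_bottle: Bystander: white wash bottle with a red spout, 68 mm in diameter, about 200 mm high, standing. Origin at the centre of its underside.
- brush: Bystander: flat brush with a wooden handle lying on the bench, 200 mm long. Origin under its middle; x runs from handle to bristles.
Not all that is in view belongs to the job. What is shaped like the spacer_b but orange is not meant. Several things look just like the cap: the one meant starts farthest from the robot's base.

How it is judged (in metres and radians):
On the way, in this order (a step that is already met when the one before it is completed fails the run):
1. one spacer ring lies flat on the ledge at the bottom of the barrel (((z of spacer_a in the frame of sampler_seat between 0.0035 and 0.0085 m and horizontal distance between spacer_a and sampler_seat below 0.003 m and angle between the z axis of spacer_a and the z axis of sampler_seat, either way round below 0.08 rad and linear speed of spacer_a below 0.02 m/s) or (z of spacer_b in the frame of sampler_seat between 0.0035 and 0.0085 m and horizontal distance between spacer_b and sampler_seat below 0.003 m and angle between the z axis of spacer_b and the z axis of sampler_seat, either way round below 0.08 rad and linear speed of spacer_b below 0.02 m/s))), for 0.1 s.
2. the brass sample ring lies flat on that spacer, inside the barrel (z of sample_ring in the frame of sampler_seat between 0.0245 and 0.0295 m and horizontal distance between sample_ring and sampler_seat below 0.003 m and angle between the z axis of sample_ring and the z axis of sampler_seat, either way round below 0.08 rad and linear speed of sample_ring below 0.02 m/s and ((z of spacer_a in the frame of sampler_seat between 0.0035 and 0.0085 m and horizontal distance between spacer_a and sampler_seat below 0.003 m and angle between the z axis of spacer_a and the z axis of sampler_seat, either way round below 0.08 rad and linear speed of spacer_a below 0.02 m/s) or (z of spacer_b in the frame of sampler_seat between 0.0035 and 0.0085 m and horizontal distance between spacer_b and sampler_seat below 0.003 m and angle between the z axis of spacer_b and the z axis of sampler_seat, either way round below 0.08 rad and linear speed of spacer_b below 0.02 m/s))), for 0.1 s.
3. the other spacer ring lies flat on the sample ring: the column is complete (z of sample_ring in the frame of sampler_seat between 0.0245 and 0.0295 m and horizontal distance between sample_ring and sampler_seat below 0.003 m and angle between the z axis of sample_ring and the z axis of sampler_seat, either way round below 0.08 rad and linear speed of sample_ring below 0.02 m/s and ((z of spacer_a in the frame of sampler_seat between 0.0035 and 0.0085 m and horizontal distance between each of spacer_a, spacer_b and sampler_seat below 0.003 m and angle between the z axis of each of spacer_a, spacer_b and the z axis of sampler_seat, either way round below 0.08 rad and linear speed of each of spacer_a, spacer_b below 0.02 m/s and z of spacer_b in the frame of sampler_seat between 0.0455 and 0.0505 m) or (z of spacer_b in the frame of sampler_seat between 0.0035 and 0.0085 m and horizontal distance between each of spacer_b, spacer_a and sampler_seat below 0.003 m and angle between the z axis of each of spacer_b, spacer_a and the z axis of sampler_seat, either way round below 0.08 rad and linear speed of each of spacer_b, spacer_a below 0.02 m/s and z of spacer_a in the frame of sampler_seat between 0.0455 and 0.0505 m))), for 0.1 s.
At the end, for the whole second after the job is handed in: At rest in the barrel, in one column: spacer, brass ring, spacer (either spacer either place), each within 2.5 mm of its height, 3 mm of the axis, 0.08 rad of flat. Cap on the rim: height within 2 mm, axis within 4 mm, tilt under 0.05 rad. No bystander moved over 30 mm (all of step 3 and z of cap in the frame of sampler_mouth between -0.016 and -0.012 m and horizontal distance between cap and sampler_mouth below 0.004 m and angle between cap's own z axis and vertical below 0.05 rad and linear speed of cap below 0.02 m/s); the robot touches nothing.
It fails at once if the moisture tin is moved more than 30 mm (distance of moisture_tin from where it was at the start of the episode above 0.03 m).
It fails at once if the wash bottle is moved more than 30 mm (distance of wash_bottle from where it was at the start of the episode above 0.03 m).
It fails at once if the brush is moved more than 30 mm (distance of brush from where it was at the start of the episode above 0.03 m).
It also fails if it takes over 72 s, if anything falls off the work surface, if the arm or the gripper's body presses on something with over 40 N, if the wrist force passes 120 N, or if a joint passes its speed limit or range.

### The arm

A 6-joint arm with a two-finger parallel gripper is mounted at the origin on the work surface. World frame = base frame: x ahead of the robot, y to its left, z up, the work surface at z = 0. Lengths are in m, angles in degrees, forces in N, time in s.
With the tool pointing down it reaches from about 0.4 to 0.825 m from the base axis. Payload 7 kg.
Tool frame: the origin (TCP) lies midway between the tips of the shut fingers; the grasp point (between the pads) lies 19 mm behind it; z points along the fingers, y is the line along which they close (so a half turn about z gives the same grasp; the last joint's range is limited). The gripper opens to 88 mm and grips with 3 to 60 N. Pads are 19 mm wide; open, the fingers measure 130 mm over their backs; the gripper's body (78 mm by 193 mm) begins 47 mm behind the grasp point.
Start: joints at [-46.576, 20.546, 0.682, 0, -70.136, -16.507], TCP at [0.306, -0.602, 0.227] pointing down, gripper open.
Joint ranges: [-176.03, 176.03], [-82.01, 121.73], [-58.28, 71.71], [-173.87, 95.51], [-174.79, -0.11], [-173.66, 173.66]. Speed limits (degrees/s): [136.94, 136.94, 172.46, 180, 180, 180].

### API

Orientations are given as [roll, pitch, yaw] about the fixed x, y, z axes, in that order (R = Rz(yaw) Ry(pitch) Rx(roll)).
In Python, from plant import ctrl gives the robot as it stands.
- The arm moves only by the tool arm_command, never from a script. Its argument "steps" is a list of rows, each an object with "translation": the shift along the tool's x, y, z in mm, a list of three; "rotation": the turn, a rotation vector about the tool's x, y, z in units of 5 degrees (1.0 is 5 degrees), a list of three; "claw": the finger opening in mm, from 0 to 87.6. In form: [{"translation": [x, y, z], "rotation": [rx, ry, rz], "claw": claw}, ...]. A call has 1 to 5 rows; each row is the pose to reach, as a shift and turn from the pose commanded when the call began, along the tool's axes at that moment; what a row does not reach only later rows make up. A row lasts 1/10 s, in which the tool goes at most 50 mm and 8.59 degrees, less where a joint would pass 70% of its speed; a pose out of reach is approached as far as the arm can. A call with a gripper value outside its range is refused whole. The fingers move at their own pace and stop on an object; the grip force is fixed at half the most. Time passes only in rows, so rows that repeat a pose let the fingers close. It gives the time, the measured TCP pose, the force, the opening and the grip force at its end, in the units of the state.
- ctrl.get_obs(): the state, without advancing time (a new reading comes with each control period).
- ctrl.snapshot(name): name is "scene" or "side" or "wrist"; returns (picture, depth): 400x640x3 uint8, red, green, blue; 400x640 float32, m along the optical axis (not along the pixel's ray), 0 where there is no reading.
- ctrl.calibration(name): a dict with "vertical_fov" (degrees; the focal length in pixels is half the picture's height over the tangent of half this angle, whatever the lens; pixels are square), "cx", "cy" (the principal point, pixels), "rvec" (rotation vector, rad) and "tvec" (3), from world to camera coordinates, as OpenCV has them; the wrist camera has in their place "hand_eye" (4x4, takes a point from camera to tool coordinates, whose origin is the TCP and whose axes are the flange's). Camera axes: x right, y down, z forward; pixel columns grow to the right and rows downward; lengths in m; the calibration is good to about 2 mm. A picture is of the moment at which its call begins: read the wrist's pose just before it. calibration takes no time and is no camera call.
- ctrl.close_job(): hands the job in; it is judged then, once.
The state is a dict: "clock": time; "joint_pos": joint angles; "qvel": joint speeds; "tau": joint torques, N m; "tool_pos": TCP position; "orientation": TCP orientation; "force": force on the tool from outside, world axes, zero at the start; "moment": the same for the moment, N m; "opening": finger opening in m; "gripper_force": force on a finger pad.
Only numpy, scipy, OpenCV 4.12 (cv2) and the standard library are available. Lean on these libraries where they do the work, as an engineer would, in place of code of your own. Each camera call takes 0.05 s, during which the arm holds its last target. There are 200 camera calls.

## Working session

There is one attempt and no reset: what is moved stays moved. The work goes in short steps, Python scripts to look and compute and a tool call to move; the robot and the scene stay as the last step left them, time stands still between calls to the robot, and variables do not carry over. Pictures are saved under pics/ and viewed, at most 10 in all, crops included, and the job is handed in when it is done.

Besides the shell and the picture viewer there is one more tool, called after "Request:" as a command line: name --argument value ..., lists and objects as JSON in quotes. arm_command: Moves the arm, as the interface text tells. Its arguments: {"type":"object","properties":{"steps":{"type":"array"}},"required":["steps"]}

```bash
ls; mkdir -p pics; python3 - <<'E'
from plant import ctrl
import cv2,numpy as np
print(ctrl.get_obs())
for n in ["scene","side","wrist"]:
    print(n,ctrl.calibration(n))
    im,d=ctrl.snapshot(n); np.savez(f"{n}0.npz",im=im,d=d)
    cv2.imwrite(f"pics/{n}0.png",im[:,:,::-1])
E
```

```text
pics
{'clock': 0.0, 'joint_pos': array([-4.65786569e+01,  2.05919486e+01,  6.35098487e-01, -1.97430822e-02,
       -7.01366642e+01, -1.65069008e+01]), 'qvel': array([ 0.09896514, -0.00683   ,  0.03918348, -0.08089712, -0.01576367,
       -0.02110363]), 'tau': array([ 6.93874408e-04, -5.82723820e+01,  2.93064505e+01,  6.99728027e+00,
        7.11413290e-03, -1.39850308e-04]), 'tool_pos': array([ 0.30530246, -0.60146864,  0.22562815]), 'orientation': array([ 1.79905066e+02, -8.77790880e-03, -1.53092274e+02]), 'force': array([-0.22565026,  0.61819272, -0.80708141]), 'moment': array([-0.02006294, -0.03882833,  0.07930907]), 'gripper_force': 0.0, 'opening': 0.08795110967278703}
scene {'vertical_fov': 51.60906412314364, 'cx': 317.66969367109573, 'cy': 204.96382700796124, 'rvec': array([ 2.09014306,  1.60945342, -0.48869365]), 'tvec': array([-0.15851022, -0.37579764,  1.4068139 ])}
side {'vertical_fov': 48.39213518701815, 'cx': 325.2500717008776, 'cy': 200.3434451934256, 'rvec': array([ 0.97117921, -2.47108249,  1.08826252]), 'tvec': array([0.37384492, 0.30499708, 0.94681092])}
wrist {'vertical_fov': 64.0906422749173, 'cx': 320.8022019900528, 'cy': 200.18391069715335, 'hand_eye': array([[ 7.08787369e-04, -9.65249069e-01, -2.61330697e-01,
         6.97431364e-02],
       [ 9.99999659e-01,  7.94922039e-04, -2.23894977e-04,
        -5.03402119e-05],
       [ 4.23851948e-04, -2.61330449e-01,  9.65249303e-01,
        -1.58203991e-01],
       [ 0.00000000e+00,  0.00000000e+00,  0.00000000e+00,
         1.00000000e+00]])}
```

View pics/scene0.png

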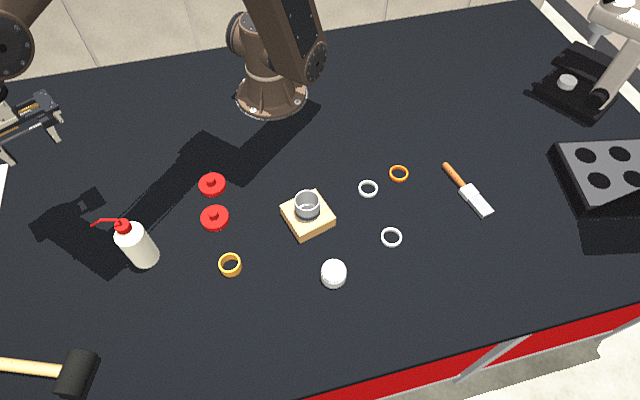

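View pics/side0.png

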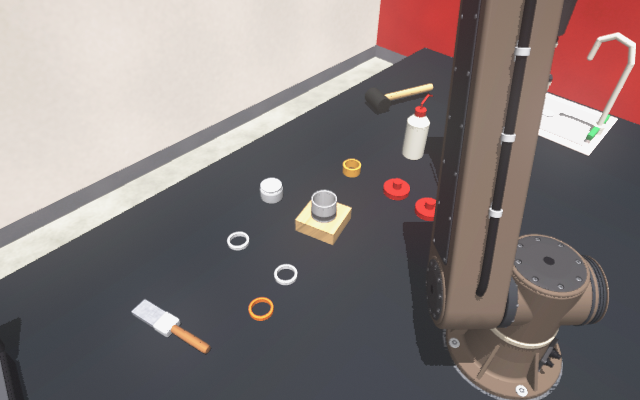

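Scene view: silver rings are at (368,188) and (391,237), the orange ring is the decoy at (399,173), and the brass ring is at (230,265). The two caps are at (212,184) and (214,217), the barrel at (307,203), the tin at (334,273), the bottle at (137,245) and the brush at (468,190). The side view agrees.

```bash
cat > h.py <<'E'
import numpy as np, cv2
from scipy.spatial.transform import Rotation as R
from plant import ctrl
def cam(name,obs=None):
    c=ctrl.calibration(name); f=200/np.tan(np.radians(c["vertical_fov"])/2)
    K=np.array([[f,0,c["cx"]],[0,f,c["cy"]],[0,0,1]])
    if name=="wrist":
        T=np.eye(4);T[:3,:3]=R.from_euler("xyz",obs["orientation"],degrees=True).as_matrix();T[:3,3]=obs["tool_pos"]
        T=T@c["hand_eye"]; return K,T[:3,:3],T[:3,3]
    Rm=cv2.Rodrigues(c["rvec"])[0]; return K,Rm.T,-Rm.T@c["tvec"]
def onplane(C,px,z):
    K,Rw,o=C; px=np.atleast_2d(px).astype(float)
    d=np.c_[px,np.ones(len(px))]@np.linalg.inv(K).T@Rw.T
    return o+d*((z-o[2])/d[:,2:])
def proj(C,p):
    K,Rw,o=C; q=K@(Rw.T@(np.asarray(p)-o)); return q[:2]/q[2]
def circ(p):  # least-squares circle, one outlier trim
    p=p[:,:2]
    for _ in range(3):
        s=np.linalg.lstsq(np.c_[2*p,np.ones(len(p))],(p**2).sum(1),rcond=None)[0]
        r=np.sqrt(s[2]+s[0]**2+s[1]**2); e=np.abs(np.hypot(*(p-s[:2]).T)-r); p=p[e<=np.percentile(e,85)]
    return s[0],s[1],r
def local(obs,p): # world target -> shift in tool axes, mm
    return R.from_euler("xyz",obs["orientation"],degrees=True).inv().apply(np.asarray(p)-obs["tool_pos"])*1000
E
python3 - <<'E'
from h import *
for n,seeds in [("scene",dict(sA=(368,188,.012),sB=(391,237,.012),org=(399,173,.012),brass=(230,265,.03),cap1=(212,184,.018),cap2=(214,217,.018),mouth=(307,196,.095),tin=(334,268,.045),bottle=(143,258,0.03),spout=(90,223,.2),brT=(445,165,.01),brB=(490,213,.01))),
 ("side",dict(sA=(286,274,.012),sB=(238,240,.012),org=(261,309,.012),brass=(352,166,.03),cap1=(428,209,.018),cap2=(397,189,.018),mouth=(324,200,.095),tin=(271,187,.045)))]:
    C=cam(n)
    for k,(u,v,z) in seeds.items():
        p=onplane(C,(u,v),z)[0]; print(n,k,p.round(3),np.hypot(p[0],p[1]).round(3))
im=np.load("scene0.npz")["im"]; cv2.imwrite("pics/crop.png",cv2.resize(im[150:300,190:420,::-1],None,fx=3,fy=3))
E
```

```text
scene sA [0.465 0.189 0.012] 0.502
scene sB [0.631 0.197 0.012] 0.661
scene org [0.437 0.294 0.012] 0.527
scene brass [ 0.613 -0.222  0.03 ] 0.651
scene cap1 [ 0.342 -0.237  0.018] 0.416
scene cap2 [ 0.454 -0.245  0.018] 0.516
scene mouth [0.504 0.003 0.095] 0.504
scene tin [0.693 0.023 0.045] 0.693
scene bottle [ 0.538 -0.429  0.03 ] 0.688
scene spout [ 0.524 -0.482  0.2  ] 0.712
scene brT [0.443 0.436 0.01 ] 0.622
scene brB [0.629 0.485 0.01 ] 0.794
side sA [0.458 0.191 0.012] 0.497
side sB [0.625 0.2   0.012] 0.656
side org [0.429 0.296 0.012] 0.521
side brass [ 0.595 -0.215  0.03 ] 0.633
side cap1 [ 0.332 -0.227  0.018] 0.402
side cap2 [ 0.443 -0.236  0.018] 0.502
side mouth [0.508 0.005 0.095] 0.508
side tin [0.686 0.028 0.045] 0.686
```

View pics/crop.png

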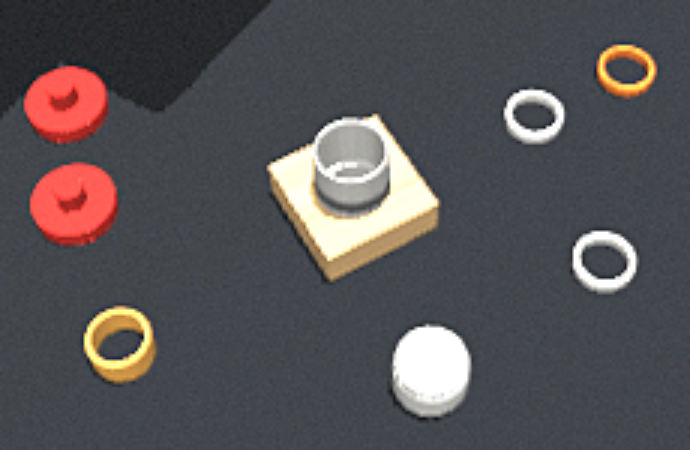

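Of the caps, (212,184) is 0.41 m from the base and (214,217) is 0.51 m, so I'll use (214,217). The crop shows silver rings against the orange decoy clearly. First I'll hover over the mouth, turning the yaw to 180.

Request:
arm_command --steps '[{"translation": [-177, 176, 0], "rotation": [0, 0, 5.38], "claw": 87}, {"translation": [-177, 176, 0], "rotation": [0, 0, 5.38], "claw": 87}, {"translation": [-177, 176, 0], "rotation": [0, 0, 5.38], "claw": 87}, {"translation": [-177, 176, 0], "rotation": [0, 0, 5.38], "claw": 87}, {"translation": [-177, 176, 0], "rotation": [0, 0, 5.38], "claw": 87}]'

```text
clock: 0.65
tool_pos: [0.3823, -0.3675, 0.2263]
orientation: [180.0, -0.0, 179.9]
force: [1.1, 0.2, 0.2]
opening: 0.0871
gripper_force: 0.0
```

Request:
arm_command --steps '[{"translation": [-80, 235, 10], "rotation": [0, 0, 0], "claw": 87}, {"translation": [-80, 235, 10], "rotation": [0, 0, 0], "claw": 87}, {"translation": [-80, 235, 10], "rotation": [0, 0, 0], "claw": 87}, {"translation": [-80, 235, 10], "rotation": [0, 0, 0], "claw": 87}, {"translation": [-80, 235, 10], "rotation": [0, 0, 0], "claw": 87}]'

```text
clock: 1.15
tool_pos: [0.4623, -0.1321, 0.2167]
orientation: [180.0, 0.0, -180.0]
force: [2.0, -0.7, 0.2]
opening: 0.0869
gripper_force: 0.0
```

Request:
arm_command --steps '[{"translation": [-43, 137, 11], "rotation": [0, 0, 0], "claw": 87}, {"translation": [-43, 137, 11], "rotation": [0, 0, 0], "claw": 87}, {"translation": [-43, 137, 11], "rotation": [0, 0, 0], "claw": 87}, {"translation": [-43, 137, 11], "rotation": [0, 0, 0], "claw": 87}, {"translation": [-43, 137, 11], "rotation": [0, 0, 0], "claw": 87}]'

```text
clock: 1.65
tool_pos: [0.505, 0.0038, 0.2051]
orientation: [-180.0, -0.1, -179.8]
force: [0.4, -0.1, -0.4]
opening: 0.087
gripper_force: 0.0
```

```bash
python3 - <<'E'
from h import *
o=ctrl.get_obs(); im,d=ctrl.snapshot("wrist"); np.savez("w1.npz",im=im,d=d)
C=cam("wrist",o); print(o["tool_pos"],o["orientation"],proj(C,(.505,.004,.095)))
cv2.imwrite("pics/w1.png",im[:,:,::-1])
E
```

```text
[0.50497206 0.00375908 0.20511473] [-1.79980185e+02 -6.02213877e-02 -1.79848508e+02] [320.99242136 197.08754663]
```

View pics/w1.png

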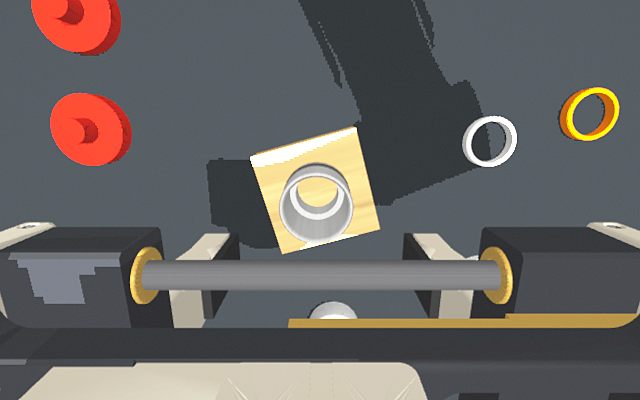

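The wrist view shows the barrel mouth at about (317,203), spacer A at (490,142), the orange decoy at (590,113), and the caps at upper left (90,130) and (75,20).

```bash
cat >> h.py <<'E'
def heights(C,d):
    v,u=np.mgrid[0:400,0:640]; K,Rw,o=C
    x=(u-K[0,2])/K[0,0]*d; y=(v-K[1,2])/K[1,1]*d
    P=np.stack([x,y,d],-1)@Rw.T+o; P[d<=0]=np.nan; return P
def find(C,im,d,seed,ztop,rad,zlo,zhi):
    """top-face pixels chosen by height, then rays onto plane ztop; outer circle fit via hull"""
    P=heights(C,d); z=P[...,2]
    m=(z>zlo)&(z<zhi)&(np.hypot(P[...,0]-seed[0],P[...,1]-seed[1])<rad)
    v,u=np.nonzero(m); q=onplane(C,np.c_[u,v],ztop)
    h=cv2.convexHull(q[:,:2].astype(np.float32)).reshape(-1,2).astype(float)
    return dict(n=len(q),zmed=round(float(np.nanmedian(z[m])),4),circ=np.round(circ(h),4),mid=np.round((h.max(0)+h.min(0))/2,4),ext=np.round(h.max(0)-h.min(0),4))
E
python3 - <<'E'
from h import *
o=dict(tool_pos=np.array([0.50497206,0.00375908,0.20511473]),orientation=np.array([-179.980185,-.0602213877,-179.848508]))
C=cam("wrist",o); f=np.load("w1.npz"); im,d=f["im"],f["d"]
for b in [(.088,.1),(.092,.1),(.0935,.1)]: print("mouth",find(C,im,d,(.505,.004),.095,.05,*b))
for b in [(.004,.02),(.008,.02)]: print("A",find(C,im,d,(.462,.19),.012,.045,*b))
print("cap",find(C,im,d,(.45,-.24),.018,.05,.012,.024))
E
```

```text
mouth {'n': 1328, 'zmed': 0.0939, 'circ': array([ 0.5152, -0.0008,  0.0327]), 'mid': array([ 0.515 , -0.0008]), 'ext': array([0.0657, 0.0643])}
mouth {'n': 1127, 'zmed': 0.0942, 'circ': array([ 0.5154, -0.0008,  0.0326]), 'mid': array([ 0.5154, -0.0008]), 'ext': array([0.0649, 0.0643])}
mouth {'n': 804, 'zmed': 0.0946, 'circ': array([ 0.5154, -0.0007,  0.0324]), 'mid': array([ 0.5154, -0.0008]), 'ext': array([0.0649, 0.0642])}
A {'n': 919, 'zmed': 0.0115, 'circ': array([0.4639, 0.1862, 0.0279]), 'mid': array([0.4641, 0.1862]), 'ext': array([0.0525, 0.0567])}
A {'n': 749, 'zmed': 0.0118, 'circ': array([0.4639, 0.1872, 0.0271]), 'mid': array([0.4641, 0.1869]), 'ext': array([0.0525, 0.0554])}
cap {'n': 3383, 'zmed': 0.0181, 'circ': array([ 0.453 , -0.2431,  0.0386]), 'mid': array([ 0.4531, -0.243 ]), 'ext': array([0.0735, 0.0782])}
```

Request:
arm_command --steps '[{"translation": [41, 183, 83], "rotation": [0, 0, 0], "claw": 87}, {"translation": [41, 183, 83], "rotation": [0, 0, 0], "claw": 87}, {"translation": [41, 183, 83], "rotation": [0, 0, 0], "claw": 87}, {"translation": [41, 183, 83], "rotation": [0, 0, 0], "claw": 87}, {"translation": [41, 183, 83], "rotation": [0, 0, 0], "claw": 87}]'

```text
clock: 2.2
tool_pos: [0.4627, 0.1873, 0.1207]
orientation: [-179.9, -0.1, -179.9]
force: [-0.0, -1.1, -0.6]
opening: 0.0869
gripper_force: 0.0
```

```bash
cat > look.py <<'E'
import sys
from h import *
def look(seed,ztop,rad,zlo,zhi):
    o=ctrl.get_obs(); im,d=ctrl.snapshot("wrist"); C=cam("wrist",o)
    r=find(C,im,d,seed,ztop,rad,zlo,zhi); print(r,o["tool_pos"].round(4),o["orientation"].round(2),"shift to centre",local(o,[*r["circ"][:2],ztop]).round(1)); return o,im,d,C
if __name__=="__main__": a=[float(x) for x in sys.argv[1:]]; look(a[:2],*a[2:])
E
python3 look.py .464 .187 .012 .045 .008 .02
```

```text
{'n': 1013, 'zmed': 0.0119, 'circ': array([0.4638, 0.1884, 0.0269]), 'mid': array([0.4637, 0.1884]), 'ext': array([0.0536, 0.0536])} [0.4627 0.1873 0.1207] [-1.7993e+02 -1.1000e-01 -1.7991e+02] shift to centre [ -1.4   1.2 108.7]
```

Request:
arm_command --steps '[{"translation": [-1.2, 1.1, 50], "rotation": [0, 0, 0], "claw": 87}, {"translation": [-1.2, 1.1, 90], "rotation": [0, 0, 0], "claw": 87}, {"translation": [-1.2, 1.1, 115.5], "rotation": [0, 0, 0], "claw": 80}, {"translation": [-1.2, 1.1, 115.5], "rotation": [0, 0, 0], "claw": 65}, {"translation": [-1.2, 1.1, 115.5], "rotation": [0, 0, 0], "claw": 58}]'

```text
clock: 2.75
tool_pos: [0.466, 0.1858, 0.0078]
orientation: [-180.0, 0.0, 179.9]
force: [-0.2, 0.9, 0.5]
opening: 0.0694
gripper_force: 0.0
```

Request:
arm_command --steps '[{"translation": [0, 0, 0], "rotation": [0, 0, 0], "claw": 50}, {"translation": [0, 0, 0], "rotation": [0, 0, 0], "claw": 45}, {"translation": [0, 0, 0], "rotation": [0, 0, 0], "claw": 45}, {"translation": [0, 0, 0], "rotation": [0, 0, 0], "claw": 45}, {"translation": [0, 0, 0], "rotation": [0, 0, 0], "claw": 45}]'

```text
clock: 3.25
tool_pos: [0.4664, 0.1874, 0.0088]
orientation: [179.9, 0.1, -179.9]
force: [0.4, -2.5, 8.7]
opening: 0.0514
gripper_force: 30.1
```

```bash
python3 - <<'E'
from h import *
for i in range(1):
    o=ctrl.get_obs(); im,d=ctrl.snapshot("wrist"); C=cam("wrist",o)
    print(o["tool_pos"],o["force"],o["opening"],o["joint_pos"])
    print(find(C,im,d,(.464,.188),.012,.04,.008,.02), find(C,im,d,(.464,.188),.012,.033,.005,.03))
    o=ctrl.get_obs();print(o["tool_pos"],o["force"],o["opening"],o["joint_pos"])
cv2.imwrite("pics/w2.png",im[:,:,::-1])
E
```

```text
[0.46638126 0.18744907 0.00875558] [ 0.42718272 -2.45682193  8.70513918] 0.05144369981790246 [ 4.43575455e+01  1.92142578e+01 -3.58839696e+01  6.34680664e-02
 -3.47365969e+01 -1.34352076e+02]
{'n': 2071, 'zmed': 0.0122, 'circ': array([0.4636, 0.1774, 0.0288]), 'mid': array([0.4634, 0.1879]), 'ext': array([0.0541, 0.0815])} {'n': 2523, 'zmed': 0.0122, 'circ': array([0.4724, 0.188 , 0.0364]), 'mid': array([0.4629, 0.1877]), 'ext': array([0.0551, 0.0724])}
[0.46636449 0.18747084 0.00872235] [ 0.73506974 -1.40271359  8.60877902] 0.051237065342350584 [ 4.43614313e+01  1.92179666e+01 -3.58851223e+01  6.45943252e-02
 -3.47343739e+01 -1.34349934e+02]
```

View pics/w2.png

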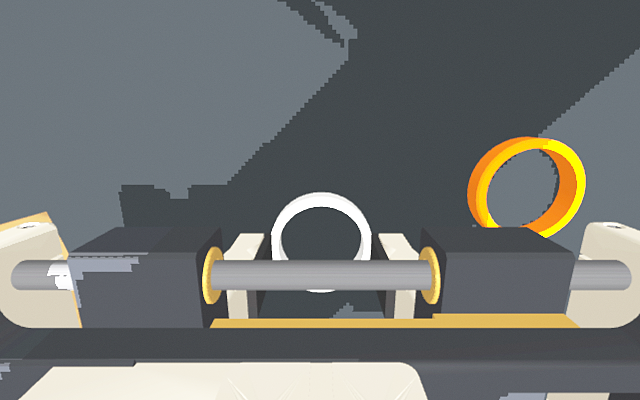

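The ring at (321,240) sits flat and centred between the fingers, but there is an upward force of 8.7 N. I'll open slightly, come up, and grip higher.

Request:
arm_command --steps '[{"translation": [0, 0, 0], "rotation": [0, 0, 0], "claw": 62}, {"translation": [0, 0, 0], "rotation": [0, 0, 0], "claw": 62}, {"translation": [0, 0, 0], "rotation": [0, 0, 0], "claw": 62}, {"translation": [0, 0, 0], "rotation": [0, 0, 0], "claw": 62}]'

```text
clock: 3.7
tool_pos: [0.4652, 0.1869, 0.0071]
orientation: [180.0, -0.0, -180.0]
force: [0.5, 0.2, 0.4]
opening: 0.0617
gripper_force: 0.0
```

Request:
arm_command --steps '[{"translation": [0, 0, -3], "rotation": [0, 0, 0], "claw": 62}, {"translation": [0, 0, -3], "rotation": [0, 0, 0], "claw": 62}]'

```text
clock: 3.9
tool_pos: [0.4654, 0.187, 0.0104]
orientation: [180.0, 0.0, -180.0]
force: [0.4, -0.9, -0.7]
opening: 0.0621
gripper_force: 0.0
```

Request:
arm_command --steps '[{"translation": [1.2, 0.5, 7.5], "rotation": [0, 0, 0], "claw": 62}, {"translation": [1.2, 0.5, 7.5], "rotation": [0, 0, 0], "claw": 62}, {"translation": [1.2, 0.5, 7.5], "rotation": [0, 0, 0], "claw": 45}, {"translation": [1.2, 0.5, 7.5], "rotation": [0, 0, 0], "claw": 45}, {"translation": [1.2, 0.5, 7.5], "rotation": [0, 0, 0], "claw": 45}]'

```text
clock: 4.4
tool_pos: [0.464, 0.1873, 0.0025]
orientation: [-180.0, -0.0, -180.0]
force: [-0.9, 0.6, -0.7]
opening: 0.0523
gripper_force: 30.0
```

Request:
arm_command --steps '[{"translation": [0, 0, 0], "rotation": [0, 0, 0], "claw": 45}, {"translation": [0, 0, 0], "rotation": [0, 0, 0], "claw": 45}, {"translation": [0, 0, 0], "rotation": [0, 0, 0], "claw": 45}]'

```text
clock: 4.7
tool_pos: [0.4641, 0.1873, 0.0026]
orientation: [180.0, 0.0, -180.0]
force: [1.2, 0.5, -0.7]
opening: 0.0524
gripper_force: 30.0
```

Grip is clean, with no vertical load. Lift and go beside the mouth for a second look.

Request:
arm_command --steps '[{"translation": [0, 0, -48], "rotation": [0, 0, 0], "claw": 45}, {"translation": [0, 0, -96], "rotation": [0, 0, 0], "claw": 45}, {"translation": [-15, -25, -135], "rotation": [0, 0, 0], "claw": 45}, {"translation": [-30, -55, -170], "rotation": [0, 0, 0], "claw": 45}, {"translation": [-50, -88, -200], "rotation": [0, 0, 0], "claw": 45}]'

```text
clock: 5.2
tool_pos: [0.5143, 0.0989, 0.2052]
orientation: [179.9, 0.1, -179.9]
force: [1.4, 0.8, -0.8]
opening: 0.0524
gripper_force: 30.0
```

Request:
arm_command --steps '[{"translation": [-51, -100, -8], "rotation": [0, 0, 0], "claw": 45}, {"translation": [-51, -100, -8], "rotation": [0, 0, 0], "claw": 45}, {"translation": [-51, -100, -8], "rotation": [0, 0, 0], "claw": 45}, {"translation": [-51, -100, -8], "rotation": [0, 0, 0], "claw": 45}, {"translation": [-51, -100, -8], "rotation": [0, 0, 0], "claw": 45}]'

```text
clock: 5.7
tool_pos: [0.5646, -0.0006, 0.2101]
orientation: [180.0, -0.1, 180.0]
force: [0.7, 0.8, -0.5]
opening: 0.0525
gripper_force: 30.0
```

```bash
python3 - <<'E'
from look import *
o,im,d,C=look((.515,-.001),.095,.045,.092,.098)
print(o["opening"],o["force"]); cv2.imwrite("pics/w3.png",im[:,:,::-1])
P=heights(C,d); z=P[...,2]
# held ring: rotate into tool frame
T=(P-o["tool_pos"])@R.from_euler("xyz",o["orientation"],degrees=True).as_matrix()*1000
m=(np.hypot(T[...,0],T[...,1])<34)&(np.abs(T[...,2]+2)<16)&(np.abs(T[...,1])<24)
q=T[m];print(len(q),q.min(0),q.max(0),np.median(q,0))
E
```

```text
{'n': 1260, 'zmed': 0.0943, 'circ': array([ 0.5158, -0.0008,  0.0326]), 'mid': array([ 0.5156, -0.0008]), 'ext': array([0.0647, 0.0651])} [ 0.5646 -0.0006  0.2101] [ 1.7999e+02 -5.0000e-02  1.7996e+02] shift to centre [ 48.7  -0.2 115.1]
0.052454547629764835 [ 0.65728279  0.83276819 -0.51198551]
2370 [-26.67286455 -23.96391718 -11.52089631] [27.30788658 23.9773778   2.94834426] [16.53404373 -0.02322015 -9.36638932]
```

View pics/w3.png

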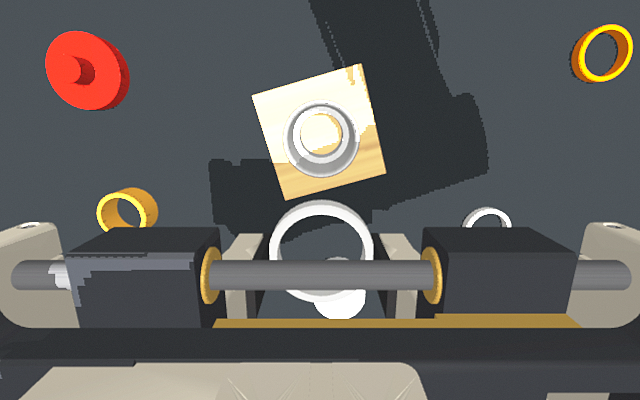

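The mouth is at (321,138), and the ring is held flat at (322,250). Move over the mouth and lower the ring into the chamfer.

Request:
arm_command --steps '[{"translation": [48.4, -0.4, 0], "rotation": [0, 0, 0], "claw": 45}, {"translation": [48.4, -0.4, 40], "rotation": [0, 0, 0], "claw": 45}, {"translation": [48.4, -0.4, 80], "rotation": [0, 0, 0], "claw": 45}, {"translation": [48.4, -0.4, 105], "rotation": [0, 0, 0], "claw": 45}, {"translation": [48.4, -0.4, 105], "rotation": [0, 0, 0], "claw": 45}]'

```text
clock: 6.25
tool_pos: [0.5138, -0.0005, 0.1026]
orientation: [-179.9, -0.3, -179.9]
force: [-0.2, 0.9, -0.5]
opening: 0.0523
gripper_force: 30.0
```

Request:
arm_command --steps '[{"translation": [0, 0, 5], "rotation": [0, 0, 0], "claw": 45}, {"translation": [0, 0, 9], "rotation": [0, 0, 0], "claw": 45}, {"translation": [0, 0, 9], "rotation": [0, 0, 0], "claw": 45}]'

```text
clock: 6.55
tool_pos: [0.5172, -0.0006, 0.0972]
orientation: [180.0, 0.1, -180.0]
force: [0.2, 0.5, -0.5]
opening: 0.052
gripper_force: 30.0
```

Request:
arm_command --steps '[{"translation": [0.7, 0, 1], "rotation": [0, 0, 0], "claw": 45}, {"translation": [0.7, 0, 1], "rotation": [0, 0, 0], "claw": 45}, {"translation": [0.7, 0, 1], "rotation": [0, 0, 0], "claw": 45}]'

```text
clock: 6.85
tool_pos: [0.5162, -0.001, 0.096]
orientation: [180.0, 0.0, -180.0]
force: [0.5, -0.1, -0.3]
opening: 0.0521
gripper_force: 30.0
```

Request:
arm_command --steps '[{"translation": [0, 0, 0], "rotation": [0, 0, 0], "claw": 87}, {"translation": [0, 0, 0], "rotation": [0, 0, 0], "claw": 87}, {"translation": [0, 0, 0], "rotation": [0, 0, 0], "claw": 87}, {"translation": [0, 0, -45], "rotation": [0, 0, 0], "claw": 87}, {"translation": [0, 0, -90], "rotation": [0, 0, 0], "claw": 87}]'

```text
clock: 7.35
tool_pos: [0.5151, -0.0014, 0.1857]
orientation: [-179.9, -0.2, -180.0]
force: [1.7, 0.6, 0.8]
opening: 0.0845
gripper_force: 0.0
```

Request:
arm_command --steps '[{"translation": [0, 0, -20], "rotation": [0, 0, 0], "claw": 87}, {"translation": [0, 0, -20], "rotation": [0, 0, 0], "claw": 87}]'

```text
clock: 7.55
tool_pos: [0.518, -0.0006, 0.2093]
orientation: [179.9, 0.4, -180.0]
force: [0.5, -0.0, -0.1]
opening: 0.0866
gripper_force: 0.0
```

```bash
python3 - <<'E'
from look import *
o,im,d,C=look((.515,-.001),.095,.045,.092,.098)
P=heights(C,d); z=P[...,2]; r=np.hypot(P[...,0]-.5156,P[...,1]+.0008)
m=(r<.0275)&(z<.09)&(z>.03); q=P[m]
print(len(q),np.histogram(q[:,2],bins=np.arange(.03,.092,.004)))
t=q[(q[:,2]<.056)&(r[m]>.0235)&(r[m]<.0265)]
A=np.c_[t[:,:2]-[.5156,-.0008],np.ones(len(t))]
print(len(t),np.linalg.lstsq(A,t[:,2],rcond=None)[0])
u=proj(C,(.5156,-.0008,.07)); a,b=int(u[0]),int(u[1]); cv2.imwrite("pics/w4.png",cv2.resize(im[b-60:b+60,a-60:a+60,::-1],None,fx=4,fy=4))
E
```

```text
{'n': 1138, 'zmed': 0.0942, 'circ': array([ 0.5155, -0.0008,  0.0326]), 'mid': array([ 0.5155, -0.001 ]), 'ext': array([0.0651, 0.0651])} [ 0.518  -0.0006  0.2093] [ 179.91    0.37 -179.96] shift to centre [  3.2  -0.4 114.3]
749 (array([ 41,  60,  65,  52, 255, 276,   0,   0,   0,   0,   0,   0,   0,
         0,   0]), array([0.03 , 0.034, 0.038, 0.042, 0.046, 0.05 , 0.054, 0.058, 0.062,
       0.066, 0.07 , 0.074, 0.078, 0.082, 0.086, 0.09 ]))
318 [-0.02817871  0.00983197  0.04996265]
```

View pics/w4.png

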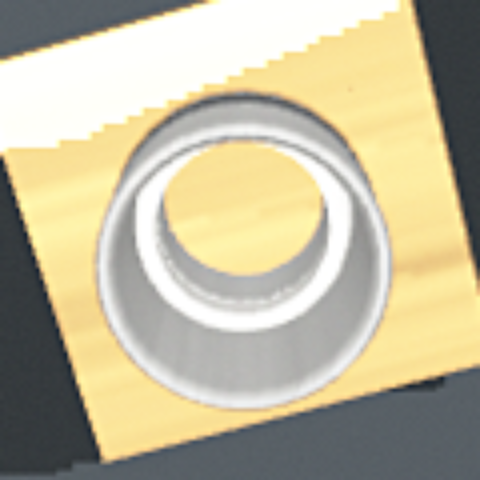

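The spacer lies flat on the ledge, with its top at z=0.050 (the expected height) and a slope of about 0.03. Now to the brass ring.

Request:
arm_command --steps '[{"translation": [-93, -220, 69], "rotation": [0, 0, 0], "claw": 87}, {"translation": [-93, -220, 69], "rotation": [0, 0, 0], "claw": 87}, {"translation": [-93, -220, 69], "rotation": [0, 0, 0], "claw": 87}, {"translation": [-93, -220, 69], "rotation": [0, 0, 0], "claw": 87}, {"translation": [-93, -220, 69], "rotation": [0, 0, 0], "claw": 87}]'

```text
clock: 8.1
tool_pos: [0.6088, -0.2228, 0.1342]
orientation: [180.0, -0.1, -180.0]
force: [0.3, 1.4, 0.2]
opening: 0.0869
gripper_force: 0.0
```

Request:
arm_command --steps '[{"translation": [0, 0, 0], "rotation": [0, 0, 0], "claw": 87}, {"translation": [0, 0, 0], "rotation": [0, 0, 0], "claw": 87}]'

```text
clock: 8.3
tool_pos: [0.6078, -0.222, 0.1337]
orientation: [180.0, -0.3, 179.9]
force: [0.1, -0.4, -0.3]
opening: 0.0867
gripper_force: 0.0
```

```bash
python3 look.py .61 -.222 .03 .045 .026 .036; python3 -c "
from h import *
print(ctrl.get_obs()['tool_pos'])"
```

```text
{'n': 1042, 'zmed': 0.03, 'circ': array([ 0.6048, -0.2236,  0.0269]), 'mid': array([ 0.6047, -0.2238]), 'ext': array([0.0541, 0.0534])} [ 0.6078 -0.222   0.1337] [179.97  -0.25 179.87] shift to centre [  2.5  -1.6 103.7]
[ 0.6081258  -0.2211167   0.13489196]
```

Request:
arm_command --steps '[{"translation": [3.1, -2.3, 45], "rotation": [0, 0, 0], "claw": 87}, {"translation": [3.1, -2.3, 85], "rotation": [0, 0, 0], "claw": 80}, {"translation": [3.1, -2.3, 117], "rotation": [0, 0, 0], "claw": 70}, {"translation": [3.1, -2.3, 117], "rotation": [0, 0, 0], "claw": 62}, {"translation": [3.1, -2.3, 117], "rotation": [0, 0, 0], "claw": 62}]'

```text
clock: 8.85
tool_pos: [0.6063, -0.2224, 0.0205]
orientation: [-180.0, -0.0, -179.9]
force: [0.9, 0.5, 0.1]
opening: 0.0643
gripper_force: 0.0
```

Request:
arm_command --steps '[{"translation": [0, 0, 0], "rotation": [0, 0, 0], "claw": 45}, {"translation": [0, 0, 0], "rotation": [0, 0, 0], "claw": 45}, {"translation": [0, 0, 0], "rotation": [0, 0, 0], "claw": 45}, {"translation": [0, 0, 0], "rotation": [0, 0, 0], "claw": 45}]'

```text
clock: 9.25
tool_pos: [0.6076, -0.2231, 0.0221]
orientation: [-180.0, 0.2, -180.0]
force: [-0.7, 2.8, 6.8]
opening: 0.0524
gripper_force: 30.0
```

Same tip bevel effect, so I'll regrip deeper.

Request:
arm_command --steps '[{"translation": [0, 0, 0], "rotation": [0, 0, 0], "claw": 62}, {"translation": [0, 0, 0], "rotation": [0, 0, 0], "claw": 62}, {"translation": [1, 0, 6], "rotation": [0, 0, 0], "claw": 62}, {"translation": [1, 0, 6], "rotation": [0, 0, 0], "claw": 62}, {"translation": [1, 0, 6], "rotation": [0, 0, 0], "claw": 62}]'

```text
clock: 9.75
tool_pos: [0.6045, -0.2233, 0.0131]
orientation: [180.0, -0.1, -180.0]
force: [-0.1, -0.2, 0.2]
opening: 0.0622
gripper_force: 0.0
```

Request:
arm_command --steps '[{"translation": [0, 0, 0], "rotation": [0, 0, 0], "claw": 45}, {"translation": [0, 0, 0], "rotation": [0, 0, 0], "claw": 45}, {"translation": [0, 0, 0], "rotation": [0, 0, 0], "claw": 45}, {"translation": [0, 0, 0], "rotation": [0, 0, 0], "claw": 45}]'

```text
clock: 10.15
tool_pos: [0.605, -0.2233, 0.0135]
orientation: [180.0, -0.0, -180.0]
force: [0.1, -1.3, -1.0]
opening: 0.0527
gripper_force: 30.0
```

Request:
arm_command --steps '[{"translation": [0, 0, -48], "rotation": [0, 0, 0], "claw": 45}, {"translation": [0, 0, -96], "rotation": [0, 0, 0], "claw": 45}, {"translation": [10, 20, -136], "rotation": [0, 0, 0], "claw": 45}, {"translation": [26, 60, -150], "rotation": [0, 0, 0], "claw": 45}, {"translation": [44, 105, -150], "rotation": [0, 0, 0], "claw": 45}]'

```text
clock: 10.65
tool_pos: [0.562, -0.1179, 0.1663]
orientation: [180.0, 0.3, 179.9]
force: [0.9, 1.0, -3.1]
opening: 0.0525
gripper_force: 30.0
```

Request:
arm_command --steps '[{"translation": [45, 117, 0], "rotation": [0, 0, 0], "claw": 45}, {"translation": [45, 117, 0], "rotation": [0, 0, 0], "claw": 45}, {"translation": [45, 117, 0], "rotation": [0, 0, 0], "claw": 45}, {"translation": [45, 117, 0], "rotation": [0, 0, 0], "claw": 45}, {"translation": [45, 117, 0], "rotation": [0, 0, 0], "claw": 45}]'

```text
clock: 11.15
tool_pos: [0.5157, -0.0007, 0.1637]
orientation: [180.0, 0.0, -179.9]
force: [-0.3, -0.6, -2.5]
opening: 0.0525
gripper_force: 30.0
```

```bash
cat > held.py <<'E'
from h import *
o=ctrl.get_obs(); im,d=ctrl.snapshot("wrist"); C=cam("wrist",o); P=heights(C,d)
T=(P-o["tool_pos"])@R.from_euler("xyz",o["orientation"],degrees=True).as_matrix()*1000
m=(np.hypot(T[...,0],T[...,1])<34)&(T[...,2]>-28)&(T[...,2]<17)&(np.abs(T[...,1])<20)
q=T[m]; print(len(q),q.min(0).round(1),q.max(0).round(1))
s=q[np.abs(q[:,1])<4]; print("x near axis",s[:,0].min().round(1),s[:,0].max().round(1))
o=ctrl.get_obs(); print(o["tool_pos"].round(4),o["orientation"].round(2),o["force"].round(1))
E
python3 held.py
```

```text
3206 [-27.2 -20.  -18.6] [27.5 20.  13.2]
x near axis -27.2 27.5
[ 0.5159 -0.0013  0.1636] [ 180.     -0.   -179.95] [-0.5 -0.2 -2.5]
```

Request:
arm_command --steps '[{"translation": [-0.1, 0.2, 30], "rotation": [0, 0, 0], "claw": 45}, {"translation": [-0.1, 0.2, 50], "rotation": [0, 0, 0], "claw": 45}, {"translation": [-0.1, 0.2, 50], "rotation": [0, 0, 0], "claw": 45}, {"translation": [-0.1, 0.2, 53], "rotation": [0, 0, 0], "claw": 45}, {"translation": [-0.1, 0.2, 56], "rotation": [0, 0, 0], "claw": 45}]'

```text
clock: 11.7
tool_pos: [0.517, -0.0014, 0.1084]
orientation: [180.0, 0.1, 180.0]
force: [0.5, -0.5, -2.4]
opening: 0.0525
gripper_force: 30.0
```

Request:
arm_command --steps '[{"translation": [0, 0, 3], "rotation": [0, 0, 0], "claw": 45}, {"translation": [0, 0, 6], "rotation": [0, 0, 0], "claw": 45}, {"translation": [0, 0, 9], "rotation": [0, 0, 0], "claw": 45}, {"translation": [0, 0, 9], "rotation": [0, 0, 0], "claw": 45}]'

```text
clock: 12.1
tool_pos: [0.5158, -0.0011, 0.0983]
orientation: [-180.0, -0.0, -180.0]
force: [-0.7, -0.4, -1.7]
opening: 0.0529
gripper_force: 30.0
```

Request:
arm_command --steps '[{"translation": [0, 0, 0], "rotation": [0, 0, 0], "claw": 87}, {"translation": [0, 0, 0], "rotation": [0, 0, 0], "claw": 87}, {"translation": [0, 0, 0], "rotation": [0, 0, 0], "claw": 87}, {"translation": [0, 0, -45], "rotation": [0, 0, 0], "claw": 87}, {"translation": [0, 0, -90], "rotation": [0, 0, 0], "claw": 87}]'

```text
clock: 12.6
tool_pos: [0.5152, -0.0014, 0.1889]
orientation: [-179.9, -0.2, -180.0]
force: [1.7, 0.2, -0.3]
opening: 0.0851
gripper_force: 0.0
```

Request:
arm_command --steps '[{"translation": [0, 0, -20], "rotation": [0, 0, 0], "claw": 87}, {"translation": [0, 0, -20], "rotation": [0, 0, 0], "claw": 87}]'

```text
clock: 12.8
tool_pos: [0.5181, -0.0007, 0.2126]
orientation: [179.9, 0.4, -180.0]
force: [-0.2, -0.5, -0.8]
opening: 0.0867
gripper_force: 0.0
```

```bash
cat > inb.py <<'E'
import sys
from h import *
o=ctrl.get_obs(); im,d=ctrl.snapshot("wrist"); C=cam("wrist",o); print(o["tool_pos"].round(4))
P=heights(C,d); z=P[...,2]; r=np.hypot(P[...,0]-.5156,P[...,1]+.0008); ze=float(sys.argv[1])
m=(r>.0235)&(r<.0262)&(abs(z-ze)<.008); t=P[m]
c,s=np.linalg.lstsq(np.c_[t[:,:2]-[.5156,-.0008],np.ones(len(t))],t[:,2],rcond=None)[:2]
print(len(t),"slope,height",c.round(4),"rms",np.sqrt(s/len(t)))
print(np.histogram(z[(r<.027)&(z>.03)],bins=np.arange(.03,.1,.004)))
E
python3 inb.py .080
```

```text
[ 0.5181 -0.0007  0.2126]
482 slope,height [ 0.0053 -0.0011  0.0802] rms [0.00081181]
(array([ 45,  57,  57,  50,  53,  53,  53,  69,  61,  59,  64,  86, 766,
         5,   0,   0,   0]), array([0.03 , 0.034, 0.038, 0.042, 0.046, 0.05 , 0.054, 0.058, 0.062,
       0.066, 0.07 , 0.074, 0.078, 0.082, 0.086, 0.09 , 0.094, 0.098]))
```

The brass ring is seated flat, with its top at 0.080. Next is spacer B.

Request:
arm_command --steps '[{"translation": [-112, 198, 88], "rotation": [0, 0, 0], "claw": 87}, {"translation": [-112, 198, 88], "rotation": [0, 0, 0], "claw": 87}, {"translation": [-112, 198, 88], "rotation": [0, 0, 0], "claw": 87}, {"translation": [-112, 198, 88], "rotation": [0, 0, 0], "claw": 87}, {"translation": [-112, 198, 88], "rotation": [0, 0, 0], "claw": 87}]'

```text
clock: 13.35
tool_pos: [0.628, 0.1985, 0.1179]
orientation: [-179.9, -0.1, -180.0]
force: [1.5, 0.4, 0.9]
opening: 0.0874
gripper_force: 0.0
```

Request:
arm_command --steps '[{"translation": [0, 0, 0], "rotation": [0, 0, 0], "claw": 87}, {"translation": [0, 0, 0], "rotation": [0, 0, 0], "claw": 87}, {"translation": [0, 0, 0], "rotation": [0, 0, 0], "claw": 87}]'

```text
clock: 13.65
tool_pos: [0.6273, 0.1962, 0.1199]
orientation: [-180.0, -0.1, -180.0]
force: [-0.2, -0.6, 0.7]
opening: 0.0871
gripper_force: 0.0
```

```bash
python3 look.py .629 .198 .012 .045 .008 .02
```

```text
{'n': 1008, 'zmed': 0.012, 'circ': array([0.6291, 0.1975, 0.0269]), 'mid': array([0.6291, 0.1977]), 'ext': array([0.0536, 0.0529])} [0.6273 0.1962 0.1199] [-1.7996e+02 -7.0000e-02 -1.8000e+02] shift to centre [ -1.9   1.4 107.9]
```

Request:
arm_command --steps '[{"translation": [-1.9, 1, 45], "rotation": [0, 0, 0], "claw": 87}, {"translation": [-1.9, 1, 85], "rotation": [0, 0, 0], "claw": 80}, {"translation": [-1.9, 1, 110], "rotation": [0, 0, 0], "claw": 70}, {"translation": [-1.9, 1, 114], "rotation": [0, 0, 0], "claw": 62}, {"translation": [-1.9, 1, 114], "rotation": [0, 0, 0], "claw": 62}]'

```text
clock: 14.2
tool_pos: [0.6299, 0.1972, 0.0071]
orientation: [-180.0, 0.0, 180.0]
force: [-0.1, 0.7, 1.1]
opening: 0.0637
gripper_force: 0.0
```

Request:
arm_command --steps '[{"translation": [0, 0, 2], "rotation": [0, 0, 0], "claw": 62}, {"translation": [0, 0, 2], "rotation": [0, 0, 0], "claw": 62}]'

```text
clock: 14.4
tool_pos: [0.6309, 0.1983, 0.0065]
orientation: [179.9, 0.1, -180.0]
force: [0.0, -0.2, 0.3]
opening: 0.0621
gripper_force: 0.0
```

Request:
arm_command --steps '[{"translation": [0.8, 0, 2], "rotation": [0, 0, 0], "claw": 62}, {"translation": [0.8, 0, 2], "rotation": [0, 0, 0], "claw": 62}]'

```text
clock: 14.6
tool_pos: [0.6291, 0.1981, 0.0032]
orientation: [180.0, 0.0, -180.0]
force: [-0.4, 0.4, 0.1]
opening: 0.0622
gripper_force: 0.0
```

Request:
arm_command --steps '[{"translation": [0, 0, 0.3], "rotation": [0, 0, 0], "claw": 45}, {"translation": [0, 0, 0.3], "rotation": [0, 0, 0], "claw": 45}, {"translation": [0, 0, 0.3], "rotation": [0, 0, 0], "claw": 45}, {"translation": [0, 0, 0.3], "rotation": [0, 0, 0], "claw": 45}, {"translation": [0, 0, 0.3], "rotation": [0, 0, 0], "claw": 45}]'

```text
clock: 15.1
tool_pos: [0.6291, 0.198, 0.0024]
orientation: [180.0, 0.0, -180.0]
force: [-1.0, 0.2, 2.7]
opening: 0.0521
gripper_force: 30.0
```

Request:
arm_command --steps '[{"translation": [0, 0, -48], "rotation": [0, 0, 0], "claw": 45}, {"translation": [0, 0, -96], "rotation": [0, 0, 0], "claw": 45}, {"translation": [12, -20, -138], "rotation": [0, 0, 0], "claw": 45}, {"translation": [32, -55, -160], "rotation": [0, 0, 0], "claw": 45}, {"translation": [56, -95, -160], "rotation": [0, 0, 0], "claw": 45}]'

```text
clock: 15.6
tool_pos: [0.5748, 0.1033, 0.1659]
orientation: [179.9, 0.4, -179.9]
force: [0.2, -1.3, -1.0]
opening: 0.052
gripper_force: 30.0
```

Request:
arm_command --steps '[{"translation": [57, -104, 0], "rotation": [0, 0, 0], "claw": 45}, {"translation": [57, -104, 0], "rotation": [0, 0, 0], "claw": 45}, {"translation": [57, -104, 0], "rotation": [0, 0, 0], "claw": 45}, {"translation": [57, -104, 0], "rotation": [0, 0, 0], "claw": 45}, {"translation": [57, -104, 0], "rotation": [0, 0, 0], "claw": 45}]'

```text
clock: 16.1
tool_pos: [0.5164, -0.0013, 0.1626]
orientation: [180.0, 0.1, 180.0]
force: [0.8, 0.1, -0.3]
opening: 0.0525
gripper_force: 30.0
```

```bash
python3 held.py
```

```text
1847 [-26.9 -20.  -11.6] [26.9 20.   2. ]
x near axis -26.9 26.9
[ 0.5167 -0.0008  0.1624] [ 1.7999e+02  4.0000e-02 -1.7999e+02] [1.  0.1 0. ]
```

Request:
arm_command --steps '[{"translation": [0.6, 0, 30], "rotation": [0, 0, 0], "claw": 45}, {"translation": [0.6, 0, 55], "rotation": [0, 0, 0], "claw": 45}, {"translation": [0.6, 0, 60], "rotation": [0, 0, 0], "claw": 45}, {"translation": [0.6, 0, 64], "rotation": [0, 0, 0], "claw": 45}, {"translation": [0.6, 0, 64], "rotation": [0, 0, 0], "claw": 45}]'

```text
clock: 16.65
tool_pos: [0.5162, -0.0006, 0.0985]
orientation: [-180.0, 0.0, -179.9]
force: [-0.1, 0.5, -0.5]
opening: 0.0527
gripper_force: 30.0
```

Request:
arm_command --steps '[{"translation": [0, 0, 1.5], "rotation": [0, 0, 0], "claw": 45}, {"translation": [0, 0, 1.5], "rotation": [0, 0, 0], "claw": 45}, {"translation": [0, 0, 1.5], "rotation": [0, 0, 0], "claw": 45}]'

```text
clock: 16.95
tool_pos: [0.5159, -0.001, 0.0974]
orientation: [180.0, 0.1, -180.0]
force: [-0.5, -0.3, -0.3]
opening: 0.0527
gripper_force: 30.0
```

Request:
arm_command --steps '[{"translation": [0, 0, 1], "rotation": [0, 0, 0], "claw": 45}, {"translation": [0, 0, 1], "rotation": [0, 0, 0], "claw": 87}, {"translation": [0, 0, 1], "rotation": [0, 0, 0], "claw": 87}, {"translation": [0, 0, 1], "rotation": [0, 0, 0], "claw": 87}, {"translation": [0, 0, 1], "rotation": [0, 0, 0], "claw": 87}]'

```text
clock: 17.45
tool_pos: [0.5156, -0.0011, 0.0958]
orientation: [180.0, 0.0, -180.0]
force: [-0.8, 0.2, -0.3]
opening: 0.0788
gripper_force: 0.0
```

Request:
arm_command --steps '[{"translation": [0, 0, -45], "rotation": [0, 0, 0], "claw": 87}, {"translation": [0, 0, -90], "rotation": [0, 0, 0], "claw": 87}, {"translation": [0, 0, -112], "rotation": [0, 0, 0], "claw": 87}, {"translation": [0, 0, -112], "rotation": [0, 0, 0], "claw": 87}]'

```text
clock: 17.85
tool_pos: [0.5176, -0.0007, 0.2117]
orientation: [179.9, 0.4, -180.0]
force: [0.4, -0.8, -0.6]
opening: 0.0869
gripper_force: 0.0
```

```bash
python3 inb.py .092
```

```text
[ 0.5176 -0.0007  0.2117]
515 slope,height [ 0.0027 -0.0036  0.0921] rms [0.00079296]
(array([ 48,  49,  66,  45,  55,  49,  61,  62,  59,  60,  69,  66,  74,
        96, 101, 847,   3]), array([0.03 , 0.034, 0.038, 0.042, 0.046, 0.05 , 0.054, 0.058, 0.062,
       0.066, 0.07 , 0.074, 0.078, 0.082, 0.086, 0.09 , 0.094, 0.098]))
```

The column is complete: top at 0.092, flat. Now the far cap.

Request:
arm_command --steps '[{"translation": [62, -241, 65], "rotation": [0, 0, 0], "claw": 87}, {"translation": [62, -241, 65], "rotation": [0, 0, 0], "claw": 87}, {"translation": [62, -241, 65], "rotation": [0, 0, 0], "claw": 87}, {"translation": [62, -241, 65], "rotation": [0, 0, 0], "claw": 87}, {"translation": [62, -241, 65], "rotation": [0, 0, 0], "claw": 87}]'

```text
clock: 18.4
tool_pos: [0.4537, -0.2368, 0.143]
orientation: [180.0, -0.1, -180.0]
force: [0.8, 0.2, 0.7]
opening: 0.0867
gripper_force: 0.0
```

Request:
arm_command --steps '[{"translation": [0, 0, 0], "rotation": [0, 0, 0], "claw": 60}, {"translation": [0, 0, 0], "rotation": [0, 0, 0], "claw": 50}, {"translation": [0, 0, 0], "rotation": [0, 0, 0], "claw": 50}]'

```text
clock: 18.7
tool_pos: [0.4552, -0.235, 0.144]
orientation: [180.0, -0.1, -180.0]
force: [0.4, -0.2, -0.5]
opening: 0.0683
gripper_force: 0.0
```

```bash
python3 look.py .453 -.243 .04 .025 .036 .046;python3 look.py .453 -.243 .018 .05 .014 .022
```

```text
{'n': 736, 'zmed': 0.0401, 'circ': array([ 0.4523, -0.2447,  0.013 ]), 'mid': array([ 0.452 , -0.2449]), 'ext': array([0.0262, 0.0254])} [ 0.4552 -0.235   0.144 ] [ 1.7999e+02 -5.0000e-02 -1.7998e+02] shift to centre [  2.8  -9.7 104. ]
{'n': 4306, 'zmed': 0.0181, 'circ': array([ 0.4525, -0.2448,  0.0373]), 'mid': array([ 0.4522, -0.2448]), 'ext': array([0.074 , 0.0743])} [ 0.4556 -0.2346  0.1444] [ 1.7999e+02 -1.0000e-02 -1.7993e+02] shift to centre [  3.1 -10.2 126.4]
```

Request:
arm_command --steps '[{"translation": [3.1, -10, 40], "rotation": [0, 0, 0], "claw": 50}, {"translation": [3.1, -10, 80], "rotation": [0, 0, 0], "claw": 50}, {"translation": [3.1, -10, 115], "rotation": [0, 0, 0], "claw": 50}, {"translation": [3.1, -10, 122], "rotation": [0, 0, 0], "claw": 45}, {"translation": [3.1, -10, 122], "rotation": [0, 0, 0], "claw": 40}]'

```text
clock: 19.3
tool_pos: [0.4522, -0.2446, 0.0222]
orientation: [180.0, -0.1, -179.9]
force: [0.5, -0.5, 0.7]
opening: 0.0427
gripper_force: 0.0
```

Request:
arm_command --steps '[{"translation": [0, 0, 0], "rotation": [0, 0, 0], "claw": 34}, {"translation": [0, 0, 0], "rotation": [0, 0, 0], "claw": 34}]'

```text
clock: 19.5
tool_pos: [0.4538, -0.2454, 0.0244]
orientation: [-180.0, 0.2, -179.9]
force: [0.2, 0.0, 0.7]
opening: 0.0346
gripper_force: 0.0
```

Request:
arm_command --steps '[{"translation": [0.8, 0.3, 1.5], "rotation": [0, 0, 0], "claw": 34}, {"translation": [0.8, 0.3, 1.5], "rotation": [0, 0, 0], "claw": 34}, {"translation": [0.8, 0.3, 1.5], "rotation": [0, 0, 0], "claw": 18}, {"translation": [0.8, 0.3, 1.5], "rotation": [0, 0, 0], "claw": 18}, {"translation": [0.8, 0.3, 1.5], "rotation": [0, 0, 0], "claw": 18}]'

```text
clock: 20.0
tool_pos: [0.4516, -0.2452, 0.0213]
orientation: [-180.0, 0.0, -180.0]
force: [-1.2, 0.5, 2.5]
opening: 0.0251
gripper_force: 30.0
```

Request:
arm_command --steps '[{"translation": [0, 0, 0], "rotation": [0, 0, 0], "claw": 18}, {"translation": [0, 0, 0], "rotation": [0, 0, 0], "claw": 18}, {"translation": [0, 0, 0], "rotation": [0, 0, 0], "claw": 18}]'

```text
clock: 20.3
tool_pos: [0.4516, -0.2452, 0.0213]
orientation: [-180.0, 0.0, -180.0]
force: [-1.5, -0.0, 4.9]
opening: 0.0253
gripper_force: 30.0
```

Request:
arm_command --steps '[{"translation": [0, 0, -48], "rotation": [0, 0, 0], "claw": 18}, {"translation": [0, 0, -96], "rotation": [0, 0, 0], "claw": 18}, {"translation": [-5, 20, -138], "rotation": [0, 0, 0], "claw": 18}, {"translation": [-16, 60, -145], "rotation": [0, 0, 0], "claw": 18}, {"translation": [-28, 105, -145], "rotation": [0, 0, 0], "claw": 18}]'

```text
clock: 20.8
tool_pos: [0.4804, -0.1395, 0.1681]
orientation: [180.0, 0.2, 179.9]
force: [0.7, -0.5, -0.4]
opening: 0.0252
gripper_force: 30.0
```

Request:
arm_command --steps '[{"translation": [-36, 139, 0], "rotation": [0, 0, 0], "claw": 18}, {"translation": [-36, 139, 0], "rotation": [0, 0, 0], "claw": 18}, {"translation": [-36, 139, 0], "rotation": [0, 0, 0], "claw": 18}, {"translation": [-36, 139, 0], "rotation": [0, 0, 0], "claw": 18}, {"translation": [-36, 139, 0], "rotation": [0, 0, 0], "claw": 18}]'

```text
clock: 21.3
tool_pos: [0.5151, -0.0, 0.1654]
orientation: [-180.0, -0.1, -179.9]
force: [-0.9, 0.2, -0.7]
opening: 0.0251
gripper_force: 30.0
```

```bash
python3 - <<'E'
from h import *
o=ctrl.get_obs(); im,d=ctrl.snapshot("wrist"); C=cam("wrist",o); P=heights(C,d)
T=(P-o["tool_pos"])@R.from_euler("xyz",o["orientation"],degrees=True).as_matrix()*1000
red=(im[...,0]>150)&(im[...,1]<110)
m=red&(np.hypot(T[...,0],T[...,1])<45)&(abs(T[...,2]-3)<5); q=T[m]
c=np.linalg.lstsq(np.c_[q[:,:2],np.ones(len(q))],q[:,2],rcond=None)[0]
h=cv2.convexHull(q[:,:2].astype(np.float32)).reshape(-1,2)
print(len(q),"slope",c.round(3),"ext",q.min(0).round(1),q.max(0).round(1),"circ",np.round(circ(h.astype(float)),1))
o=ctrl.get_obs(); print(o["tool_pos"].round(4),o["orientation"].round(2),o["force"].round(1))
cv2.imwrite("pics/w5.png",im[:,:,::-1])
E
```

```text
6166 slope [ 0.004 -0.     3.314] ext [-38.6 -34.9  -2. ] [36.7 34.6  7.9] circ [-0.8 -0.  37.4]
[ 0.5148 -0.001   0.1655] [-1.7999e+02 -7.0000e-02 -1.7994e+02] [0.8 0.1 0.3]
```

View pics/w5.png

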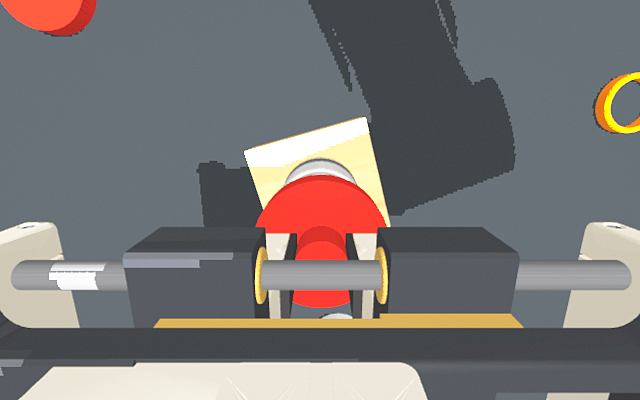

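The cap at (321,235) is held level and centred over the barrel. Lower it.

Request:
arm_command --steps '[{"translation": [0, 0, 25], "rotation": [0, 0, 0], "claw": 18}, {"translation": [0, 0, 45], "rotation": [0, 0, 0], "claw": 18}, {"translation": [0, 0, 45], "rotation": [0, 0, 0], "claw": 18}, {"translation": [0, 0, 45], "rotation": [0, 0, 0], "claw": 18}]'

```text
clock: 21.75
tool_pos: [0.5151, -0.0022, 0.1213]
orientation: [-180.0, -0.0, 179.9]
force: [0.9, -0.5, 0.8]
opening: 0.0249
gripper_force: 30.0
```

Request:
arm_command --steps '[{"translation": [0.2, 0.9, 3], "rotation": [0, 0, 0], "claw": 18}, {"translation": [0.2, 0.9, 6], "rotation": [0, 0, 0], "claw": 18}, {"translation": [0.2, 0.9, 9], "rotation": [0, 0, 0], "claw": 18}, {"translation": [0.2, 0.9, 9], "rotation": [0, 0, 0], "claw": 18}]'

```text
clock: 22.15
tool_pos: [0.515, -0.0002, 0.112]
orientation: [180.0, -0.0, -180.0]
force: [-0.0, -0.3, -1.5]
opening: 0.0249
gripper_force: 30.0
```

Skirt is over the rim without contact; continue to home.

Request:
arm_command --steps '[{"translation": [0, -0.4, 3], "rotation": [0, 0, 0], "claw": 18}, {"translation": [0, -0.4, 6], "rotation": [0, 0, 0], "claw": 18}, {"translation": [0, -0.4, 9], "rotation": [0, 0, 0], "claw": 18}, {"translation": [0, -0.4, 10], "rotation": [0, 0, 0], "claw": 18}, {"translation": [0, -0.4, 10], "rotation": [0, 0, 0], "claw": 18}]'

```text
clock: 22.65
tool_pos: [0.5152, -0.0006, 0.1024]
orientation: [-180.0, -0.0, -180.0]
force: [-2.5, -0.3, 4.1]
opening: 0.0254
gripper_force: 30.0
```

Home, with light contact. Release and retreat, then check.

Request:
arm_command --steps '[{"translation": [0, 0, 0], "rotation": [0, 0, 0], "claw": 60}, {"translation": [0, 0, 0], "rotation": [0, 0, 0], "claw": 60}, {"translation": [0, 0, 0], "rotation": [0, 0, 0], "claw": 60}, {"translation": [0, 0, -45], "rotation": [0, 0, 0], "claw": 60}, {"translation": [0, 0, -90], "rotation": [0, 0, 0], "claw": 60}]'

```text
clock: 23.15
tool_pos: [0.5142, -0.001, 0.192]
orientation: [-179.9, -0.2, -180.0]
force: [1.0, 0.8, 0.9]
opening: 0.0578
gripper_force: 0.0
```

Request:
arm_command --steps '[{"translation": [0, 0, -45], "rotation": [0, 0, 0], "claw": 60}, {"translation": [0, 0, -45], "rotation": [0, 0, 0], "claw": 60}, {"translation": [0, 0, -45], "rotation": [0, 0, 0], "claw": 60}]'

```text
clock: 23.45
tool_pos: [0.5156, -0.0003, 0.2382]
orientation: [179.9, 0.1, -180.0]
force: [0.2, -0.9, -1.2]
opening: 0.0602
gripper_force: 0.0
```

```bash
python3 - <<'E'
from look import *
o,im,d,C=look((.5156,-.0008),.099,.05,.096,.104)
P=heights(C,d); r=np.hypot(P[...,0]-.5156,P[...,1]+.0008); t=P[(r<.036)&(abs(P[...,2]-.099)<.006)]
print(np.linalg.lstsq(np.c_[t[:,:2]-[.5156,-.0008],np.ones(len(t))],t[:,2],rcond=None)[0].round(4))
look((.5156,-.0008),.121,.03,.116,.126)
E
```

```text
{'n': 3946, 'zmed': 0.0992, 'circ': array([ 0.5161, -0.0007,  0.0373]), 'mid': array([ 0.5159, -0.0008]), 'ext': array([0.0745, 0.0746])} [ 5.156e-01 -3.000e-04  2.382e-01] [ 1.7993e+02  1.5000e-01 -1.7999e+02] shift to centre [ -0.2  -0.6 139.2]
[ 0.0009 -0.      0.0992]
{'n': 682, 'zmed': 0.1211, 'circ': array([ 0.5156, -0.0007,  0.0131]), 'mid': array([ 0.5156, -0.0011]), 'ext': array([0.0256, 0.0249])} [ 5.148e-01 -5.000e-04  2.369e-01] [ 179.97   -0.   -180.  ] shift to centre [ -0.8  -0.2 115.9]
```

The cap top is at 0.0992 (expected 0.099), level and centred within 0.5 mm. Handing in.

```bash
python3 -c "
from plant import ctrl
print(ctrl.close_job())"
```

```text
the job is handed in; nothing more can be done
None
```

I handed the job in at about 23.6 s: spacer, brass ring and spacer lie flat in the barrel, the far red cap is fully home, level and within about 0.5 mm of centre, and I touched none of the other things; no verdict came back.

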